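Roll the beam-expander tube into its V-block

TASK

Push the black tube lying on the optical table from its side so that it rolls over the table, up the ramp and into the groove of the aluminium V-block, then push it endwise along the groove until its far end rests against the dark end stop. Only push with the fingers: the tube must roll on the table rather than be dragged, and must never be picked up. Leave everything else on the table where it stands, and leave the tube lying there untouched.

Things in the scene. Friction and masses are not known exactly. Their poses are not given: they have to be found in the camera images.
- tube: black plain cylinder (beam-expander tube), 38 mm diameter, 160 mm long, 0.25 to 0.5 kg, lying on the table, free to roll. Origin mid-length on its axis, 19 mm above the table; x axis = tube axis, at the start within 0.1 rad of the V-block's x; y, z turn as it rolls. Starts 190 to 290 mm from the groove on the ramp side, 24 to 36 mm short of its final place along x, so it clears the stop
- tube_end (a point): centre of the tube's far flat end face (tube x = +80 mm), the one that finally meets the end stop. On the flat the tube rolls along its own heading and a light push hardly turns it; on the ramp, pushed at two points some 90 mm apart, it comes square to the groove
- vblock: fixed aluminium V-block, x = -66 to 80 mm. Origin on the table under the groove, below the finished tube's centre; x along the groove towards the end stop (away from the robot), y from ramp across groove to tall jaw, z up. A tube in the groove has its axis at y = 0, z = 27.7 mm and touches both faces. Groove open at x = -66 mm: the finished tube sticks out 14 mm there, to x = -80 mm
- vblock_crest (a point): middle of the crest line at the top of the ramp, V-block y = -15, z = 14.5 mm. The ramp rises straight (10 degrees) from its foot at y = -97, z = 0 to here; then a 30 degree face falls to the groove bottom at y = 3, z = 4, and a 45 degree face rises to the tall jaw's top at y = 37, z = 38 mm, flat to y = 58. A tube let go before the crest rolls back down; past it, it drops into the groove
- vblock_stop (a point): point on the end stop's face (V-block x = 80, y = 0, z = 27.7 mm) that the middle of the tube's far end face meets. The stop is a dark upright plate across the groove end, 10 mm thick, from y = -20 to 55 mm, 46 mm tall. In the groove the tube slides endwise with a push of 2 to 7 N
- mirror_a: bystander: square black mirror mount on a post with a 75 x 28 mm foot, 93 mm tall, beyond the end stop; origin under its foot
- mirror_b: bystander: square black mirror mount on a post, 115 mm tall, right of the work; origin under its foot
- iris: bystander: round iris on a post, 125 mm tall, left of the work; origin under its foot
- collar: bystander: dark steel ring, 40 mm across, 14 mm high, lying flat on the far side (+y) of the V-block; origin under its centre
- post: bystander: bright steel post standing upright, 25 mm across, 100 mm tall, right of the work; origin under its foot
- driver: bystander: screwdriver with black handle, 170 mm long, lying left of the V-block; origin at its underside
- tray: bystander: grey open parts tray, 100 x 140 x 30 mm, near left; origin under its centre
Things that resemble listed ones, but are neither listed nor needed, are in the scene too. Leave any blue, purple or turquoise look-alike of the tube alone.

How it is judged (in metres and radians):
On the way, in this order (a step that is already met when the one before it is completed fails the run):
1. the tube has rolled over (its own z axis has turned by more than 2.3 rad) while still on the table before the ramp (angle between tube's own z axis and vertical above 2.3 rad and y of tube in the frame of vblock below -0.09 m and z of tube in the frame of vblock below 0.026 m).
2. the tube lies in the groove, touching both faces (y of tube in the frame of vblock between -0.004 and 0.004 m and z of tube in the frame of vblock between 0.0247 and 0.0307 m and angle between the x axis of tube and the x axis of vblock, either way round below 0.05 rad), for 0.2 s.
At the end, for the whole second after the job is handed in: the tube lies at rest in the groove (axis within 4 mm of the groove line, within 3 mm of its seated height, parallel to it within 0.05 rad) with its far end within 4 mm of the end stop (all of step 2 and x of tube in the frame of vblock between -0.004 and 0.003 m and linear speed of tube below 0.01 m/s and angular speed of tube below 0.1 rad/s); the robot touches nothing.
It fails at once if the tube is lifted off the table (axis above 30 mm before the ramp) (y of tube in the frame of vblock below -0.11 m and height (world z) of tube above 0.03 m).
It fails at once if the tube is lifted (axis above 50 mm; on the crest it is at 34 mm) (height (world z) of tube above 0.05 m).
It fails at once if a bystander is moved by more than 20 mm or tipped (distance of any of mirror_a, mirror_b, iris, collar, post, driver, tray from where it was at the start of the episode above 0.02 m or angle between any of mirror_a, mirror_b, iris, collar, post, driver, tray's own z axis and vertical above 0.35 rad).
It also fails if it takes over 51 s, if anything falls off the work surface, if the arm or the gripper's body presses on something with over 40 N, if the wrist force passes 120 N, or if a joint passes its speed limit or range.

ROBOT

A 6-joint arm with a two-finger parallel gripper is mounted at the origin on the work surface. World frame = base frame: x ahead of the robot, y to its left, z up, the work surface at z = 0. Lengths are in m, angles in degrees, forces in N, time in s.
With the tool pointing down it reaches from about 0.25 to 0.725 m from the base axis. Payload 9.7 kg.
Tool frame: the origin (TCP) lies midway between the tips of the shut fingers; the grasp point (between the pads) lies 19 mm behind it; z points along the fingers, y is the line along which they close (so a half turn about z gives the same grasp; the last joint's range is limited). The gripper opens to 85 mm and grips with 20 to 120 N. Pads are 22 mm wide; open, the fingers measure 114 mm over their backs; the gripper's body (76 mm by 85 mm) begins 54 mm behind the grasp point. The pads swing forward as they close: fully open they stand 13 mm farther back than shut.
Start: joints at [76.719, 4.979, 10.078, 95.1, 0, 90], TCP at [0.126, 0.535, 0.231] pointing down, gripper open.
Joint ranges: [-179.16, 179.16], [-48.56, 103.87], [-65.8, 70.77], [-126.05, 130.52], [-82.76, 87.17], [-180, 180]. Speed limits (degrees/s): [127.2, 127.2, 147.25, 180, 180, 180].

INTERFACE

Orientations are given as [roll, pitch, yaw] about the fixed x, y, z axes, in that order (R = Rz(yaw) Ry(pitch) Rx(roll)).
In Python, from workcell import bot gives the robot as it stands. The module is installed in compiled form; this text tells all that it offers.
- The arm moves only by the tool send_rows, never from a script. Its argument "moves" is one flat list of numbers, 7 for each row, row after row: the shift along the world's x, y, z normalised to -1 to 1, where 1 is 0.025 m, then the turn, a rotation vector about the world's x, y, z normalised to -1 to 1, where 1 is 0.15 rad, then the closure, from -1 (fully open) to 1 (shut), so that 0 is half open. A call has 1 to 8 rows; each row shifts and turns the commanded pose from where the row before left it; what a row does not reach is not made up. A row lasts 1/8 s, in which the tool goes at most 62.5 mm and 10.7 degrees, less where a joint would pass 70% of its speed; a pose out of reach is approached as far as the arm can. A call with a number of a shift or a turn outside -1 to 1 is refused whole. A call with a gripper value outside its range is refused whole. The fingers move at their own pace and stop on an object; "squeeze" is the grip in N (left out, the last holds). Time passes only in rows, so rows that do not move let the fingers close. It gives the time, the measured TCP pose, the force, the opening and the grip force at its end, in the units of the state.
- bot.get_obs(): the state, without advancing time (a new reading comes with each control period).
- bot.camera(name): name is "scene" or "top" or "wrist"; returns a dict with "color" (400x640x3 uint8, red, green, blue), "camera_matrix" (3x3 intrinsics, pixels), "R" (3x3) and "t" (3): a world point X has camera coordinates R X + t. Camera axes: x right, y down, z forward; pixel columns grow to the right and rows downward; lengths in m; the calibration is good to about 2 mm. A picture is of the moment at which its call begins. There is no depth.
- bot.job_done(): hands the job in; it is judged then, once.
Trained networks look in the newest picture that a camera, given by its name, has taken for a name from the list of things; names that differ only in an ending like _2 or _b are one class to them, and where a whole thing is asked for, a point or a joint stands for the part that bears it (a point fixed in the world has none). Each returns a list of dicts, best first, with "p" (0 to 1); they miss things now and then, are a little off and sometimes report something else, mostly with a low value. They report only what shows in the picture. A call takes as long as a camera call. They do not tell look-alikes from the thing itself.
- bot.boxes_of(camera, query): "extent" ([left, top, right, bottom] in pixels, round what is visible of it).
- bot.trace(camera, query): "region" (400x640 bool, what is visible of it) and "extent" ([left, top, right, bottom] in pixels, round what is visible of it).
- bot.landmark_of(camera, query): "pixel" ([column, row] in pixels: a listed point, or the origin of a listed thing).
The state is a dict: "time": time; "q": joint angles; "qd": joint speeds; "joint_efforts": joint torques, N m; "ee_pos": TCP position; "tcp_rot": TCP orientation; "wrist_force": force on the tool from outside, world axes, zero at the start; "torque": the same for the moment, N m; "opening": finger opening in m; "grasp_force": force on a finger pad.
Only numpy, scipy, OpenCV 4.12 (cv2) and the standard library are available. Lean on these libraries where they do the work, as an engineer would, in place of code of your own. Each camera call takes 0.05 s, during which the arm holds its last target. There are 200 camera calls.

## Working session

There is one attempt and no reset: what is moved stays moved. The work goes in short steps, Python scripts to look and compute and a tool call to move; the robot and the scene stay as the last step left them, time stands still between calls to the robot, and variables do not carry over. Pictures are saved under pics/ and viewed, at most 10 in all, crops included, and the job is handed in when it is done.

Besides the shell and the picture viewer there is one more tool, called after "Request:" as name(argument=value, ...), one argument or row to a line, values as JSON. send_rows: Moves the arm, as the interface text tells. Its arguments: {"type":"object","properties":{"moves":{"type":"array"},"squeeze":{"type":"number"}},"required":["moves"]}

```bash
mkdir -p pics
cat > h.py <<'E'
import numpy as np, cv2
from workcell import bot
def ray(c,px):
    K,R,t=map(np.array,(c["camera_matrix"],c["R"],c["t"]))
    d=R.T@np.linalg.inv(K)@np.array([px[0],px[1],1.]); return -R.T@t,d
def onz(c,px,z):
    o,d=ray(c,px); return o+d*(z-o[2])/d[2]
def proj(c,X):
    p=np.array(c["camera_matrix"])@(np.array(c["R"])@np.array(X)+np.array(c["t"])); return p[:2]/p[2]
def tri(cs,pxs):
    A=np.zeros((3,3));b=np.zeros(3)
    for c,p in zip(cs,pxs):
        o,d=ray(c,p);d/=np.linalg.norm(d);M=np.eye(3)-np.outer(d,d);A+=M;b+=M@o
    return np.linalg.solve(A,b)
def save(c,n): cv2.imwrite("pics/"+n,cv2.cvtColor(c["color"],cv2.COLOR_RGB2BGR))
E
python3 - <<'E'
from h import *
np.set_printoptions(precision=4,suppress=True)
C={n:bot.camera(n) for n in("scene","top","wrist")}
for n in C: save(C[n],n+"0.png")
L={}
for q in("tube","tube_end","vblock","vblock_crest","vblock_stop","mirror_a","iris","collar","post","driver","tray"):
    for n in("scene","top"):
        r=bot.landmark_of(n,q)
        for k in r[:3]: print(q,n,round(k["p"],2),np.round(k["pixel"],1))
        if r: L[q,n]=r[0]["pixel"]
    if (q,"scene") in L and (q,"top") in L: print("  ->",tri([C["scene"],C["top"]],[L[q,"scene"],L[q,"top"]]))
o=bot.get_obs();print(o)
E
```

```text
tube scene 0.88 [293.9 135.9]
tube scene 0.84 [220. 195.]
tube scene 0.8 [308.8 166.9]
tube top 0.81 [375.2 170.3]
tube top 0.81 [430.2 156.6]
tube top 0.81 [434.8 283.6]
  -> [ 0.5386 -0.1086  0.2346]
tube_end scene 0.74 [234.2 205.5]
tube_end scene 0.68 [386.7 180.8]
tube_end scene 0.64 [287.8 176.2]
tube_end top 0.71 [394.6 215.5]
tube_end top 0.7 [405.8 145.7]
tube_end top 0.68 [373.8 143.7]
  -> [ 0.5314 -0.2741 -0.1121]
vblock scene 0.89 [342.3 234.9]
vblock scene 0.49 [333.4 246.4]
vblock top 0.65 [294.8 172.1]
  -> [0.5991 0.1032 0.0075]
vblock_crest scene 0.78 [338.  230.4]
vblock_crest scene 0.48 [498.1 227.1]
vblock_crest scene 0.3 [276.  202.2]
vblock_crest top 0.77 [300.2 170.9]
vblock_crest top 0.68 [374.3 169.2]
  -> [0.5995 0.0874 0.0177]
vblock_stop scene 0.39 [402.7 248.6]
vblock_stop scene 0.23 [337.8 230.7]
vblock_stop top 0.97 [288.6 147.8]
vblock_stop top 0.6 [486.8 226.1]
  -> [0.6358 0.2005 0.0653]
mirror_a scene 0.76 [229.3 149.2]
mirror_a scene 0.61 [277.1 274.8]
mirror_a scene 0.52 [343.7 234.6]
mirror_a top 0.88 [488.7 227.8]
mirror_a top 0.79 [322.3 109.7
[... 372 characters left out ...]
 179.2]
  -> [ 0.6967 -0.0408  0.2146]
driver scene 0.83 [405.3 248.5]
driver top 0.62 [242.1 185.4]
  -> [0.5569 0.2689 0.007 ]
tray scene 0.97 [499.4 226.4]
tray top 0.98 [173.3 262.5]
  -> [ 0.3266  0.4673 -0.0004]
{'time': 1.25, 'q': array([76.7194,  4.9778, 10.077 , 95.1008,  0.    , 89.9995]), 'qd': array([ 0.043 , -0.0775,  0.0912,  0.1036,  0.0283, -0.0178]), 'joint_efforts': array([  0.0002, -52.011 ,  46.4859,   0.0019,   0.0001,   0.    ]), 'ee_pos': array([0.1263, 0.5353, 0.2313]), 'tcp_rot': array([-179.9984,   -0.    ,  166.7199]), 'wrist_force': array([-0.4042, -0.4585, -0.234 ]), 'torque': array([ 0.006 ,  0.0323, -0.0292]), 'grasp_force': 0.0, 'opening': 0.08516770641933875}
```

View pictures.

View pics/top0.png

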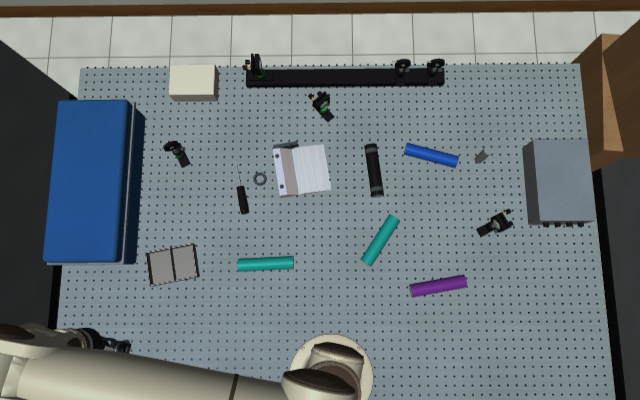

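View pics/scene0.png

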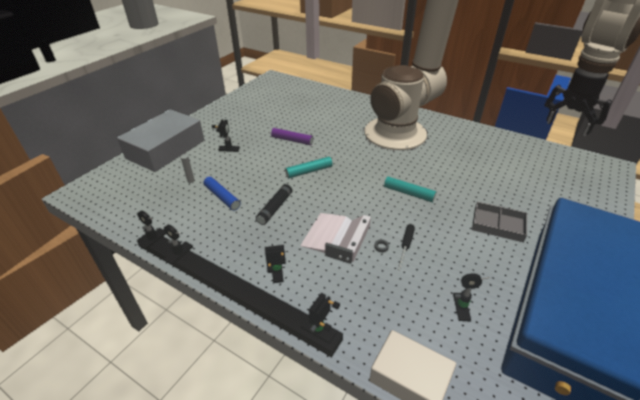

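```bash
cat > fit.py <<'E'
from h import *
from scipy.optimize import minimize
def prism(poly,x0,x1): return np.array([[x,y,z] for x in(x0,x1) for y,z in poly])/1000.
V=[prism([(-97,0),(-15,14.5),(-15,0)],-66,80),prism([(-15,0),(-15,14.5),(3,4),(3,0)],-66,80),
   prism([(3,0),(3,4),(37,38)],-66,80),prism([(3,0),(37,38),(58,38),(58,0)],-66,80),prism([(-20,0),(55,0),(55,46),(-20,46)],80,90)]
a=np.linspace(0,2*np.pi,40)
T=[np.array([[x,.019*np.cos(k),.019*np.sin(k)+.019] for x in(-.08,.08) for k in a])]
S=4
def mask(c,parts,p):
    m=np.zeros((400*S,640*S),np.uint8);cs,sn=np.cos(p[2]),np.sin(p[2])
    R=np.array([[cs,-sn,0],[sn,cs,0],[0,0,1]])
    for P in parts:
        q=np.array([proj(c,R@X+[p[0],p[1],0]) for X in P])
        cv2.fillConvexPoly(m,cv2.convexHull(np.round((q+.5)*S).astype(np.int32)),1)
    return m
def fit(cams,regs,parts,p0):
    big=[cv2.resize(r.astype(np.uint8),None,fx=S,fy=S,interpolation=cv2.INTER_NEAREST) for r in regs]
    sc=np.array([1,1,5.])
    def f(u):
        e=0
        for c,r in zip(cams,big):
            m=mask(c,parts,u/100*sc); e-=(m&r).sum()/(m|r).sum()
        return e
    u0=np.array(p0)*100/sc
    r=minimize(f,u0,method="Nelder-Mead",options=dict(initial_simplex=u0+np.vstack([np.zeros(3),np.diag([1,1,1.])]),xatol=.01,fatol=1e-4))
    return r.x/100*sc,-r.fun/len(cams)
E
python3 - <<'E'
from fit import *
np.set_printoptions(precision=4,suppress=True)
C={n:bot.camera(n) for n in("scene","top")}
res={}
for q,parts,p0,near in(("vblock",V,(.6,.1,0),{"top":(300,170),"scene":(340,235)}),("tube",T,(.6,-.09,0),{"top":(374,170),"scene":(275,203)})):
    regs={}
    for n in C:
        for k in bot.trace(n,q):
            e=k["extent"];ctr=((e[0]+e[2])/2,(e[1]+e[3])/2)
            if np.hypot(ctr[0]-near[n][0],ctr[1]-near[n][1])<15: regs[n]=k["region"];print(q,n,k["p"],e);break
    for names in(["top"],["scene"],["top","scene"]):
        if all(n in regs for n in names):
            p,i=fit([C[n] for n in names],[regs[n] for n in names],parts,p0);print(q,names,p,i)
    for n in regs: np.save(f"reg_{q}_{n}.npy",regs[n])
    res[q]=p
v,t=res["vblock"],res["tube"];c,s=np.cos(v[2]),np.sin(v[2])
d=t[:2]-v[:2];print("tube in v",c*d[0]+s*d[1],-s*d[0]+c*d[1],t[2]-v[2])
im=[]
for n in C:
    g=C[n]["color"].copy();g=cv2.resize(g,None,fx=S,fy=S)
    for q,parts in(("vblock",V),("tube",T)):
        cv2.drawContours(g,cv2.findContours(mask(C[n],parts,res[q]),0,2)[0],-1,(255,0,0),1)
    x,y=(260,130) if n=="top" else (240,170)
    im.append(g[y*S:(y+75)*S,x*S:(x+140)*S])
cv2.imwrite("pics/fit.png",cv2.cvtColor(np.vstack(im),cv2.COLOR_RGB2BGR))
print(bot.get_obs()["time"])
E
```

```text
vblock scene 0.58 [302.2, 210.6, 372.7, 261.2]
vblock top 0.76 [274.3, 141.1, 329.6, 195.7]
vblock ['top'] [0.5943 0.101  0.1654] 0.9709252363219708
vblock ['scene'] [0.5926 0.0998 0.1599] 0.953520899456668
vblock ['top', 'scene'] [0.5936 0.1004 0.1643] 0.9590515017106009
tube scene 0.79 [257.2, 184.2, 290.2, 225.7]
tube top 0.64 [364.0, 145.5, 384.3, 198.8]
tube ['top'] [ 0.6044 -0.0901  0.0003] 0.00014150943396226416
tube ['scene'] [ 0.6004 -0.1379  0.1134] 0.9449513985320372
tube ['top', 'scene'] [ 0.6001 -0.1373  0.1156] 0.922426150300974
tube in v -0.032437094632600916 -0.23559685130538588 -0.04863108560927254
1.55
```

View pics/fit.png

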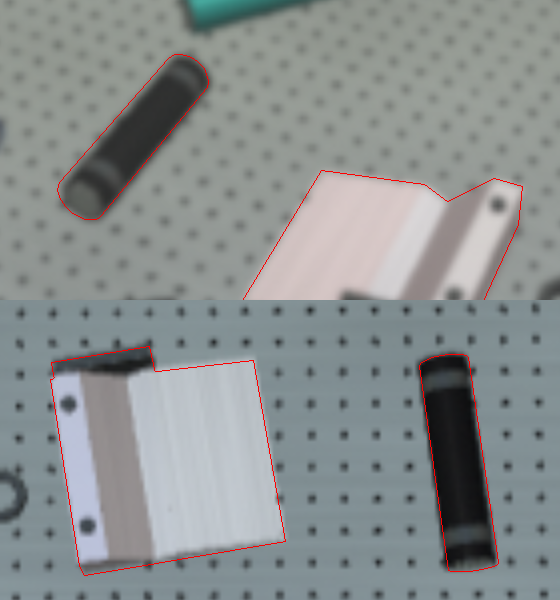

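Request:
send_rows(
  moves=[0.6,-0.9,-0.15,0,0,-0.255,-1,0.6,-0.9,-0.15,0,0,-0.255,-1,0.6,-0.9,-0.15,0,0,-0.255,-1,0.6,-0.9,-0.15,0,0,-0.255,-1,0.6,-0.9,-0.15,0,0,-0.255,-1,0.6,-0.9,-0.15,0,0,-0.255,-1,0.6,-0.9,-0.15,0,0,-0.255,-1,0.6,-0.9,-0.15,0,0,-0.255,-1],
)

```text
time: 2.55
ee_pos: [0.2468, 0.3545, 0.2013]
tcp_rot: [180.0, 0.0, 149.1]
wrist_force: [0.2, 0.0, -0.3]
opening: 0.0853
grasp_force: 0.0
```

Request:
send_rows(
  moves=[0.6,-0.9,-0.15,0,0,-0.255,-1,0.6,-0.9,-0.15,0,0,-0.255,-1,0.6,-0.9,-0.15,0,0,-0.255,-1,0.6,-0.9,-0.15,0,0,-0.255,-1,0.6,-0.9,-0.15,0,0,-0.255,-1,0.6,-0.9,-0.15,0,0,-0.255,-1,0.6,-0.9,-0.15,0,0,-0.255,-1,0.6,-0.9,-0.15,0,0,-0.255,-1],
)

```text
time: 3.55
ee_pos: [0.3668, 0.1745, 0.1713]
tcp_rot: [180.0, 0.0, 131.6]
wrist_force: [0.4, 0.1, -0.5]
opening: 0.0858
grasp_force: 0.0
```

Request:
send_rows(
  moves=[0.6,-0.9,-0.15,0,0,-0.255,-1,0.6,-0.9,-0.15,0,0,-0.255,-1,0.6,-0.9,-0.15,0,0,-0.255,-1,0.6,-0.9,-0.15,0,0,-0.255,-1,0.6,-0.9,-0.15,0,0,-0.255,-1,0.6,-0.9,-0.15,0,0,-0.255,-1,0.6,-0.9,-0.15,0,0,-0.255,-1,0.6,-0.9,-0.15,0,0,-0.255,-1],
)

```text
time: 4.55
ee_pos: [0.4868, -0.0055, 0.1412]
tcp_rot: [180.0, 0.0, 114.0]
wrist_force: [0.2, 0.3, 0.1]
opening: 0.0855
grasp_force: 0.0
```

Request:
send_rows(
  moves=[0.6,-0.9,-0.15,0,0,-0.255,-1,0.6,-0.9,-0.15,0,0,-0.255,-1,0.6,-0.9,-0.15,0,0,-0.255,-1,0.6,-0.9,-0.15,0,0,-0.255,-1,0.6,-0.9,-0.15,0,0,-0.255,-1,0.6,-0.9,-0.15,0,0,-0.255,-1,0.6,-0.9,-0.15,0,0,-0.255,-1,0.6,-0.9,-0.15,0,0,-0.255,-1],
)

```text
time: 5.55
ee_pos: [0.6068, -0.1855, 0.1111]
tcp_rot: [-180.0, -0.0, 96.5]
wrist_force: [0.3, -0.9, 1.0]
opening: 0.0851
grasp_force: 0.0
```

Request:
send_rows(
  moves=[0,0,-1,0,0,0,-1,0,0,-1,0,0,0,-1,0,0,-1,0,0,0,-1,0,0,-1,0,0,0,-1,0,0,-0.42,0,0,0,-1,0,0,0,0,0,0,-1],
)

```text
time: 6.3
ee_pos: [0.606, -0.1846, 0.0004]
tcp_rot: [-179.9, -0.0, 96.6]
wrist_force: [0.6, -0.0, 0.3]
opening: 0.0854
grasp_force: 0.0
```

Run:
```python
from h import *
c=bot.camera("scene");save(c,"s1.png")
w=bot.camera("wrist")
s=cv2.resize(c["color"][150:260,200:360],None,fx=5,fy=5)[:,:800]
w=cv2.resize(w["color"],None,fx=.0+.08*5,fy=.4)
s=cv2.resize(s,(600,412))
out=np.zeros((600,600,3),np.uint8);out[:412]=s;out[412:572,:256]=w
cv2.imwrite("pics/s1c.png",out[...,::-1])
```

```text
(no output)
```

View pics/s1c.png

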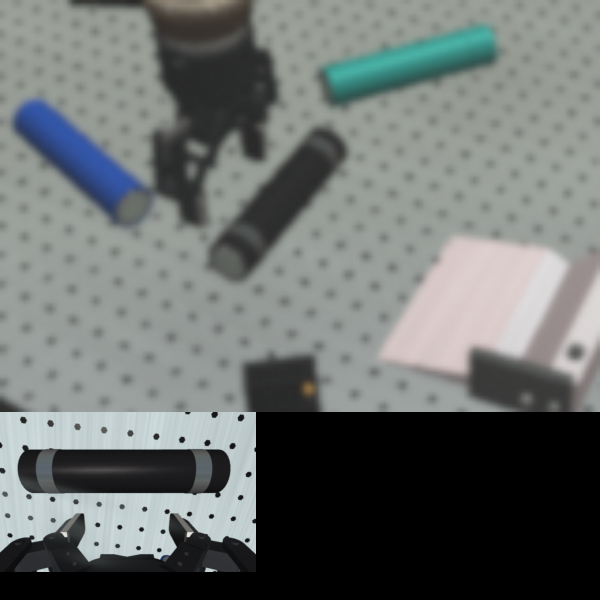

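The scene shows the fingers low behind the black tube and clear of the blue one. The wrist view shows the tube parallel to the finger line and centred on it.

Request:
send_rows(
  moves=[-0.028,0.24,0,0,0,0,-1,-0.028,0.24,0,0,0,0,-1,-0.028,0.24,0,0,0,0,-1,-0.028,0.24,0,0,0,0,-1,-0.028,0.24,0,0,0,0,-1,-0.028,0.24,0,0,0,0,-1,-0.028,0.24,0,0,0,0,-1,-0.028,0.24,0,0,0,0,-1],
)

```text
time: 7.4
ee_pos: [0.6007, -0.1363, 0.0008]
tcp_rot: [-180.0, -0.0, 96.6]
wrist_force: [-1.3, 0.8, 0.3]
opening: 0.0854
grasp_force: 0.1
```

```bash
cat > look.py <<'E'
from fit import *
import sys
np.set_printoptions(precision=4,suppress=True)
v=np.array([.5936,.1004,.1643])
def look(n,g,z=0.):   # fit tube pose in V frame near guess g (V x,y,yaw), axis at .019+z
    c=bot.camera(n);P=[T[0]+[0,0,z]]
    cs,sn=np.cos(v[2]),np.sin(v[2]);p0=[v[0]+cs*g[0]-sn*g[1],v[1]+sn*g[0]+cs*g[1],v[2]+g[2]]
    px=proj(c,[p0[0],p0[1],.019+z])
    best=None
    for k in bot.trace(n,"tube"):
        e=k["extent"];d=np.hypot((e[0]+e[2])/2-px[0],(e[1]+e[3])/2-px[1])
        if d<20 and (best is None or d<best[0]): best=(d,k["region"])
    if best is None: print(n,"none");return c
    p,i=fit([c],[best[1]],P,p0);d=p[:2]-v[:2]
    print(n,"tube in v",cs*d[0]+sn*d[1],-sn*d[0]+cs*d[1],p[2]-v[2],"iou",round(i,3),"t",bot.get_obs()["time"]);return c
E
python3 - <<'E'
from look import *
look("scene",(-.03,-.205,-.05));look("top",(-.03,-.205,-.05))
E
```

```text
scene tube in v -0.03224611491716432 -0.20768831538818514 -0.040361723163731766 iou 0.934 t 7.5
top tube in v -0.027771512598666795 -0.19644136669379172 -0.033738425925925936 iou 0.151 t 7.6
```

Request:
send_rows(
  moves=[-0.028,0.24,0,0,0,0,-1,-0.028,0.24,0,0,0,0,-1,-0.028,0.24,0,0,0,0,-1,-0.028,0.24,0,0,0,0,-1,-0.028,0.24,0,0,0,0,-1,-0.028,0.24,0,0,0,0,-1,-0.028,0.24,0,0,0,0,-1,-0.028,0.24,0,0,0,0,-1],
)

```text
time: 8.6
ee_pos: [0.5951, -0.0883, 0.0008]
tcp_rot: [180.0, -0.0, 96.6]
wrist_force: [0.7, -0.2, 0.8]
opening: 0.0856
grasp_force: 0.1
```

Run:
```python
from look import *
look("scene",(-.03,-.155,-.04))
```

```text
scene tube in v -0.03108772673613831 -0.15827932672232384 -0.020530329974158767 iou 0.852 t 8.7
```

Request:
send_rows(
  moves=[-0.03,0.24,0,0,0,0,-1,-0.03,0.24,0,0,0,0,-1,-0.03,0.24,0,0,0,0,-1,-0.03,0.24,0,0,0,0,-1,-0.03,0.24,0,0,0,0,-1,-0.03,0.24,0,0,0,0,-1,-0.03,0.24,0,0,0,0,-1,-0.03,0.24,0,0,0,0,-1],
)

```text
time: 9.7
ee_pos: [0.5891, -0.0403, 0.0008]
tcp_rot: [-180.0, -0.0, 96.6]
wrist_force: [-0.8, -0.6, -0.1]
opening: 0.0849
grasp_force: 0.1
```

Request:
send_rows(
  moves=[-0.04,0.24,0.022,0,0,0.04,-1,-0.04,0.24,0.022,0,0,0.04,-1,-0.04,0.24,0.022,0,0,0.04,-1,-0.04,0.24,0.022,0,0,0.04,-1,-0.04,0.24,0.022,0,0,0.04,-1,-0.04,0.24,0.022,0,0,0.04,-1,-0.04,0.24,0.022,0,0,0.04,-1,-0.04,0.24,0.022,0,0,0.04,-1],
)

```text
time: 10.7
ee_pos: [0.5822, 0.0065, 0.0065]
tcp_rot: [179.9, 0.1, 99.3]
wrist_force: [1.6, -7.6, 5.1]
opening: 0.0855
grasp_force: 3.4
```

Run:
```python
from look import *
look("scene",(-.03,-.06,0),.007)
```

```text
scene tube in v -0.028230772027515477 -0.06353263582003603 -0.0020818766291690327 iou 0.922 t 10.8
```

Request:
send_rows(
  moves=[-0.04,0.24,0.025,0,0,0,-1,-0.04,0.24,0.025,0,0,0,-1,-0.04,0.24,0.025,0,0,0,-1,-0.04,0.24,0.025,0,0,0,-1,-0.04,0.24,0.025,0,0,0,-1,-0.04,0.24,0.025,0,0,0,-1,-0.04,0.24,0.025,0,0,0,-1,-0.04,0.24,0.025,0,0,0,-1],
)

```text
time: 11.8
ee_pos: [0.5733, 0.0552, 0.0105]
tcp_rot: [180.0, 0.0, 99.3]
wrist_force: [-0.6, 0.1, -0.4]
opening: 0.0855
grasp_force: 0.0
```

Request:
send_rows(
  moves=[-0.03,0.15,0,0,0,0,-1,-0.03,0.15,0,0,0,0,-1,-0.01,0.05,0,0,0,0,-1,0,0,0,0,0,0,-1],
)

```text
time: 12.3
ee_pos: [0.5713, 0.0641, 0.0101]
tcp_rot: [-180.0, -0.0, 99.4]
wrist_force: [-0.1, 1.0, 0.3]
opening: 0.0851
grasp_force: 0.0
```

Run:
```python
from look import *
c=look("scene",(-.025,-.005,0),.0087)
s=cv2.resize(c["color"][190:270,280:390],None,fx=6,fy=6);cv2.imwrite("pics/s3.png",s[...,::-1])
```

```text
scene tube in v -0.031157212383967667 -0.0012846082005864767 0.008214743168974276 iou 0.898 t 12.4
```

View pics/s3.png

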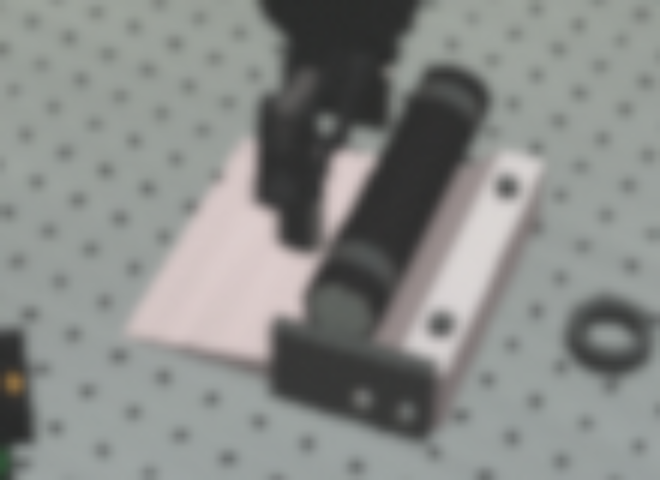

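The tube sits in the groove between crest and jaw. Its far end at crop pixel (340,310) still shows a gap to the stop.

Request:
send_rows(
  moves=[0.16,-0.98,0.1,0,0,0,-1,0,0,1,0,0,0,-1,0,0,1,0,0,0,0,0,0,1,0,0,0,1,0,0,1,0,0,0,1,0,0,1,0,0,0,1,-0.93,0.23,0,0,0,0,1,-0.93,0.23,0,0,0,0,1],
)

```text
time: 13.4
ee_pos: [0.5285, 0.051, 0.1379]
tcp_rot: [180.0, -0.0, 99.3]
wrist_force: [-0.2, -0.7, -0.2]
opening: -0.0001
grasp_force: 0.0
```

Request:
send_rows(
  moves=[-0.93,0.23,0,0,0,0,1,-0.93,0.23,0,0,0,0,1,-0.93,0.23,0,0,0,0,1,-0.93,0.23,0,0,0,0,1,0,0,-1,0,0,0,1,0,0,-1,0,0,0,1],
)

```text
time: 14.15
ee_pos: [0.436, 0.0741, 0.0876]
tcp_rot: [179.9, -0.0, 99.3]
wrist_force: [0.7, -0.2, -0.3]
opening: -0.0002
grasp_force: 0.0
```

Run:
```python
from look import *
look("scene",(-.03,0,0),.0087)
look("top",(-.03,0,0),.0087)
print(bot.get_obs()["ee_pos"])
```

```text
scene tube in v -0.02638458550103451 -0.0016498073729306964 0.0020733838364484225 iou 0.933 t 14.25
top none
[0.4358 0.074  0.0881]
```

Request:
send_rows(
  moves=[0,0,-0.93,0,0,0,1,0,0,-0.93,0,0,0,1,0,0,-0.93,0,0,0,1,0.2,0.033,0,0,0,0,1,0.2,0.033,0,0,0,0,1,0.2,0.033,0,0,0,0,1,0.2,0.033,0,0,0,0,1,0.2,0.033,0,0,0,0,1],
)

```text
time: 15.35
ee_pos: [0.4615, 0.0783, 0.0182]
tcp_rot: [180.0, 0.0, 99.3]
wrist_force: [-0.2, 0.4, 0.1]
opening: 0.0002
grasp_force: 0.0
```

Request:
send_rows(
  moves=[0.12,0.02,0,0,0,0,1,0.12,0.02,0,0,0,0,1,0.12,0.02,0,0,0,0,1,0.12,0.02,0,0,0,0,1,0.12,0.02,0,0,0,0,1,0.12,0.02,0,0,0,0,1],
)

```text
time: 16.1
ee_pos: [0.4786, 0.0811, 0.0179]
tcp_rot: [-179.9, 0.0, 99.3]
wrist_force: [-3.3, -0.8, 2.4]
opening: -0.0005
grasp_force: 1.9
```

Request:
send_rows(
  moves=[0.12,0.02,0,0,0,0,1,0.12,0.02,0,0,0,0,1,0.12,0.02,0,0,0,0,1,0.12,0.02,0,0,0,0,1],
)

```text
time: 16.6
ee_pos: [0.4911, 0.0832, 0.0179]
tcp_rot: [-180.0, 0.0, 99.3]
wrist_force: [-3.2, -0.4, 2.3]
opening: -0.0002
grasp_force: 1.6
```

Run:
```python
from look import *
look("scene",(-.015,0,0),.0087)
c=look("top",(-.015,0,0),.0087)
```

```text
scene tube in v -0.021487805840157692 -0.001572632048315327 0.0041964813170558 iou 0.865 t 16.7
top none
```

Request:
send_rows(
  moves=[0.08,0.013,0,0,0,0,1,0.08,0.013,0,0,0,0,1,0.08,0.013,0,0,0,0,1,0.08,0.013,0,0,0,0,1],
)

```text
time: 17.3
ee_pos: [0.499, 0.0845, 0.0179]
tcp_rot: [-180.0, -0.0, 99.3]
wrist_force: [-3.2, -1.0, 1.2]
opening: -0.0003
grasp_force: 1.7
```

Request:
send_rows(
  moves=[0.04,0.007,0,0,0,0,1,0.04,0.007,0,0,0,0,1],
)

```text
time: 17.55
ee_pos: [0.5009, 0.0848, 0.0179]
tcp_rot: [-180.0, 0.0, 99.3]
wrist_force: [-4.0, -0.8, 2.3]
opening: -0.0004
grasp_force: 1.8
```

Request:
send_rows(
  moves=[0.04,0.007,0,0,0,0,1,0.04,0.007,0,0,0,0,1],
)

```text
time: 17.8
ee_pos: [0.5013, 0.0849, 0.0178]
tcp_rot: [-179.8, 0.0, 99.3]
wrist_force: [-15.7, -3.1, 11.1]
opening: 0.0001
grasp_force: 8.2
```

Request:
send_rows(
  moves=[-0.12,-0.02,0,0,0,0,1,-0.4,-0.066,0,0,0,0,1,-0.8,-0.13,0,0,0,0,1,-0.8,-0.13,0.5,0,0,0,1,-0.5,0,1,0,0,0,1,-0.5,0,1,0,0,0,1,-0.5,0,1,0,0,0,1,0,0,0,0,0,0,1],
)

```text
time: 18.8
ee_pos: [0.4129, 0.0767, 0.1073]
tcp_rot: [179.8, -0.0, 99.3]
wrist_force: [0.1, 0.3, -0.6]
opening: -0.0002
grasp_force: 0.0
```

Run:
```python
from look import *
c=look("scene",(0,0,0),.0087)
d=look("top",(0,0,0),.0087)
o=np.vstack([cv2.resize(c["color"][200:265,290:385],None,fx=6,fy=6)[:300],cv2.resize(d["color"][135:205,260:355],None,fx=6,fy=6)[:300]])
cv2.imwrite("pics/end.png",o[...,::-1])
```

```text
scene tube in v -0.02434223302485163 -0.0017224329794516546 0.001142344819415747 iou 0.809 t 18.9
top tube in v 0.0034532513460458535 -0.00020090198361599103 -0.007145353565107121 iou 0.495 t 19.0
```

View pics/end.png

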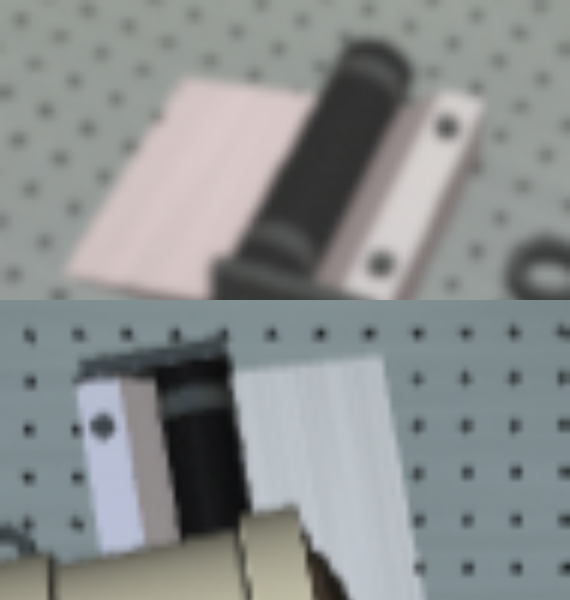

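Both views show the tube in the groove with its far end against the stop and no gap, at crop pixels (270,260) and (195,365). The arm is clear of everything.

```bash
python3 -c "
from workcell import bot
print(bot.job_done())"
```

```text
the job is handed in; nothing more can be done
None
```

The job is handed in: the tube was rolled up the ramp into the groove and pushed endwise until the force rose at the end stop; the last pictures show no gap and the arm clear, but no verdict came back.

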